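# Turn the sample carousel's cover to the marked compartment

## Robot

A 6-joint arm with a two-finger parallel gripper is mounted at the origin on the work surface. World frame = base frame: x ahead of the robot, y to its left, z up, the work surface at z = 0. Lengths are in m, angles in rad, forces in N, time in s.
With the tool pointing down it reaches from about 0.35 to 0.975 m from the base axis. Payload 4.9 kg.
Tool frame: the origin (TCP) lies at the very end of the fingers, on their centre line; the grasp point (between the pads) lies behind it (manip.pinch_z is the y of the grasp point in the tool frame, in m); y points along the fingers, x is the direction in which the jaws open and shut, and the axes are right-handed (so a half turn about y gives the same grasp; the last joint's range is limited). The gripper opens to 85 mm and grips with 20 to 120 N. Pads are 22 mm wide; open, the fingers measure 114 mm over their backs; the gripper's body (76 mm by 85 mm) begins 54 mm behind the grasp point. The pads swing forward as they close: fully open they stand 13 mm farther back than shut.
Start: joints at [-1.303, 0.053, 1.613, -0, 1.476, -0.119], TCP at [0.236, -0.579, 0.231] pointing down, gripper open.
Joint ranges: [-3.01, 3.01], [-1.01, 2.22], [0.06, 2.58], [-1.02, 4.17], [0.09, 2.62], [-3.14, 3.14]. Speed limits (rad/s): [2.57, 2.57, 3.14, 3.14, 3.14, 3.14].

## Interface

Orientations are given as a unit quaternion [w, x, y, z].
In Python, from plant import manip gives the robot as it stands.
- The arm moves only by the tool drive_tool, never from a script. Its argument "motion" is a list of rows, each a list of 3 entries, a list of its own where there are three numbers: the shift along the tool's x, y, z in units of 25 mm (1.0 is 25 mm), then the turn, a rotation vector about the tool's x, y, z in units of 5 degrees (1.0 is 5 degrees), then the closure, from -1 (fully open) to 1 (shut). A call has 1 to 12 rows; each row shifts and turns the commanded pose from where the row before left it, along the tool's axes as they then stand; what a row does not reach is not made up. A row lasts 1/10 s, in which the tool goes at most 50 mm and 8.59 degrees, less where a joint would pass 70% of its speed; a pose out of reach is approached as far as the arm can. A call is refused whole if a number of a shift passes 1 or a number of a turn 1, either way. A call with a gripper value outside its range is refused whole. The fingers move at their own pace and stop on an object; the grip force is fixed at half the most. Time passes only in rows, so rows that do not move let the fingers close. It gives the time, the measured TCP pose, the force and the opening at its end, in the units of the state.
- manip.state(): the state, without advancing time (a new reading comes with each control period).
- manip.grab_frame(name): name is "scene" or "top"; returns a dict with "img" (400x640x3 uint8, blue, green, red), "range_z" (400x640 float32, m along the optical axis (not along the pixel's ray), 0 where there is no reading), "camera_matrix" (3x3 intrinsics, pixels), "world_from_camera" (4x4, takes a point from camera to world coordinates). Camera axes: x right, y down, z forward; pixel columns grow to the right and rows downward; lengths in m; the calibration is good to about 2 mm. A picture is of the moment at which its call begins.
- manip.job_done(): hands the job in, once; it reports no verdict.
The state is a dict: "time": time; "joint_pos": joint angles; "joint_vel": joint speeds; "joint_efforts": joint torques, N m; "tool_pos": TCP position; "tool_rot": TCP orientation; "contact_force": force on the tool from outside, world axes, zero at the start; "ft_torque": the same for the moment, N m; "gripper_width": opening from 0.0 (shut) to 1.0 (fully open).
Only numpy, scipy, OpenCV 4.12 (cv2) and the standard library are available. Lean on these libraries where they do the work, as an engineer would, in place of code of your own. Each camera call takes 0.05 s, during which the arm holds its last target. There are 200 camera calls.

## Task

Turn the blue cover of the sample carousel (it has a bar handle in the middle) until the opening in the cover lines up with the compartment marked by the tall steel post on the drum's flange (the other posts are short), so that a sample can be taken out there. Then let go and leave the cover standing there.

Things in the scene. Friction and masses are not known exactly. Their poses are not given: they have to be found in the camera images.
- cover (a joint): angle of the blue cover about the drum's upright axis, rad: grows anticlockwise seen from above, stops at +-1.75, starts within 0.15 of 0; light friction (0.12 N m) keeps it where it is left. A disc 244 mm across, 8 mm thick, its top 84 mm above the bench, on a white drum fixed to the bench, 248 mm across, with ten compartments 36 degrees wide under the cover.
- cover_opening (a point): middle of the cover's one opening (a wedge 34 degrees wide, 52 to 112 mm from the turning axis), level with the cover's top and 82 mm from the axis. It turns with the cover: its own x axis points straight outwards from the axis, z up.
- cover_bar (a point): grip point of the cover's handle, on the turning axis, 111 mm above the bench. The handle is an upright black bar across the cover's middle, 84 mm long, 14 mm thick, its top 128 mm above the bench; under it a round boss 48 mm across rises to 90 mm. The bar runs along this point's x axis, which points to the opening: grip it across y, from above, and turn in place.
- tall_post_top (a point): top centre of the tall post: a fixed upright steel rod, 16 mm thick, 85 mm tall, on the drum's low flange, 143 mm from the turning axis; its top is 105 mm above the bench. It stands straight outwards of the middle of the wanted compartment. Posts stand 36 or 72 degrees to either side of the cover's zero direction; three are short (22 mm), any of the four may be the tall one.

How it is judged:
At the end, for the whole second after the job is handed in: The opening points at the tall post: the post lies within 25 mm (10 degrees) of the line from the turning axis through the middle of the opening, on the opening's side, and the cover is at rest (y of tall_post_top in the frame of cover_opening between -0.025 and 0.025 m and x of tall_post_top in the frame of cover_opening above 0 m and velocity of joint cover between -0.05 and 0.05 rad/s); the robot touches nothing.
It also fails if it takes over 32 s, if anything falls off the work surface, if the arm or the gripper's body presses on something with over 40 N, if the wrist force passes 120 N, or if a joint passes its speed limit or range.

## Working session

There is one attempt and no reset: what is moved stays moved. The work goes in short steps, Python scripts to look and compute and a tool call to move; the robot and the scene stay as the last step left them, time stands still between calls to the robot, and variables do not carry over. Pictures are saved under pics/ and viewed, about 8 in all and at most 12, crops included, and the job is handed in when it is done.

Besides the shell and the picture viewer there is one more tool, called after ">>>" as a command line: name --argument value ..., lists and objects as JSON in quotes. drive_tool: Moves the arm, as the interface text tells. Its arguments: {"type":"object","properties":{"motion":{"type":"array","items":{"type":"array"}}},"required":["motion"]}

```bash
mkdir -p pics; python3 - <<'E'
from plant import manip
import cv2,numpy as np
for n in("scene","top"):
    f=manip.grab_frame(n); cv2.imwrite(f"pics/{n}1.png",f["img"]); np.savez(f"pics/{n}1.npz",**f)
    print(n,f["camera_matrix"].round(1).tolist(),f["world_from_camera"].round(3).tolist())
print(manip.pinch_z,manip.state())
E
```

```text
scene [[393.6, 0.0, 320.7], [0.0, 393.6, 204.2], [0.0, 0.0, 1.0]] [[-0.277, 0.612, -0.741, 1.166], [0.961, 0.172, -0.217, 0.179], [-0.005, -0.772, -0.635, 0.6], [0.0, 0.0, 0.0, 1.0]]
top [[373.1, 0.0, 322.3], [0.0, 373.1, 198.4], [0.0, 0.0, 1.0]] [[-0.003, -0.999, 0.042, 0.553], [-1.0, 0.002, -0.02, 0.029], [0.02, -0.042, -0.999, 0.787], [0.0, 0.0, 0.0, 1.0]]
-0.0187 {'time': 0.1, 'joint_pos': array([-1.30296979e+00,  5.32876189e-02,  1.61416567e+00,  7.38894298e-06,
        1.47599127e+00, -1.18993493e-01]), 'joint_vel': array([ 0.00045025, -0.00084163, -0.00436071,  0.00151941,  0.00040891,
        0.00113862]), 'joint_efforts': array([-1.52610623e-04, -3.94904995e+01, -3.71363640e+01, -2.21184018e-04,
        3.92855087e-03,  2.20145847e-05]), 'tool_pos': array([ 0.23563392, -0.57827005,  0.23018259]), 'tool_rot': array([ 0.58720933, -0.58635084,  0.3950685 , -0.39407966]), 'contact_force': array([-0.13703727, -0.40949354, -0.04270982]), 'ft_torque': array([ 0.0310481 , -0.02840119, -0.00739039]), 'gripper_width': 1.0004733370569208}
```

View pics/top1.png

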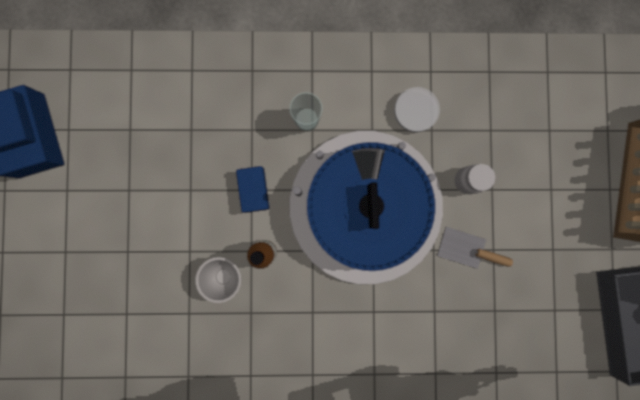

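View pics/scene1.png

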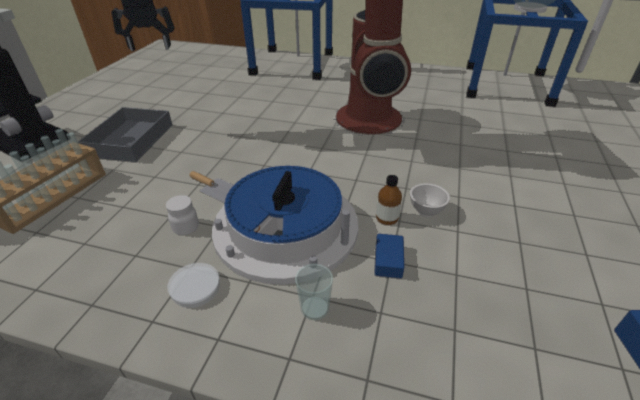

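The top view shows the cover centred near (371,206) with its opening at (370,162), and post tops near (320,155), (299,192), (401,146) and (431,177). In the scene view the only tall post is at (346,228), on the +y side. That probably makes it the +72° post at (299,192) in the top view. Next I'll measure it.

```bash
cat > h.py <<'E'
import cv2,numpy as np
def pl(f,uv,z):
    K=f["camera_matrix"];T=f["world_from_camera"]
    uv=np.atleast_2d(uv).astype(float)
    d=np.c_[uv,np.ones(len(uv))]@np.linalg.inv(K).T@T[:3,:3].T
    return T[:3,3]+d*((z-T[2,3])/d[:,2])[:,None]
def cloud(f):
    K=f["camera_matrix"];T=f["world_from_camera"];z=f["range_z"]
    v,u=np.mgrid[:400,:640]
    p=np.stack([(u-K[0,2])/K[0,0]*z,(v-K[1,2])/K[1,1]*z,z],-1)
    return p@T[:3,:3].T+T[:3,3]
def cover(f,z=.084):
    h=cv2.cvtColor(f["img"],cv2.COLOR_BGR2HSV)
    m=cv2.inRange(h,(95,120,30),(130,255,255)); m[:,:290]=0 if f["world_from_camera"][2,2]<-.9 else m[:,:290]
    c=max(cv2.findContours(m,cv2.RETR_EXTERNAL,cv2.CHAIN_APPROX_NONE)[0],key=cv2.contourArea)
    p=pl(f,cv2.convexHull(c)[:,0],z)[:,:2]
    (cx,cy),r=cv2.minEnclosingCircle(p.astype(np.float32))
    s=np.linalg.lstsq(np.c_[2*p,np.ones(len(p))],(p**2).sum(1),rcond=None)[0]
    return s[:2],np.sqrt(s[2]+s[:2]@s[:2]),(cx,cy,r)
E
python3 - <<'E'
from h import *
F={n:dict(np.load(f"pics/{n}1.npz")) for n in("scene","top")}
for n in F: print(n,cover(F[n]))
c=cover(F["top"])[0]
for n,f in F.items():
    P=cloud(f);d=P[...,:2]-c;r=np.hypot(*d.transpose(2,0,1));a=np.degrees(np.arctan2(d[...,1],d[...,0]))
    ok=f["range_z"]>0
    m=ok&(r>.131)&(r<.155)&(P[...,2]>.03)&(P[...,2]<.12)
    k,l,s,ce=cv2.connectedComponentsWithStats(m.astype(np.uint8))
    for i in range(1,k):
        if s[i,4]>2: q=l==i;print(n,"post",ce[i].round(),s[i,4],"az %.1f r %.3f ztop %.3f"%(np.median(a[q]),np.median(r[q]),P[q][:,2].max()))
    m=ok&(r>.06)&(r<.105)&(P[...,2]<.07); print(n,"opening az",np.median(a[m]),m.sum(),np.percentile(a[m],[5,95]))
    m=ok&(r<.05)&(P[...,2]>.115)&(P[...,2]<.14)
    q=P[m][:,:2];w,V=np.linalg.eigh(np.cov(q.T)); print(n,"bar",q.mean(0),np.degrees(np.arctan2(V[1,1],V[0,1])),m.sum(),np.ptp((q-q.mean(0))@V,axis=0))
f=F["top"]
for z,uv in((.042,(320,155)),(.105,(299,192)),(.042,(299,192)),(.042,(401,146)),(.042,(431,177))):
    d=pl(f,uv,z)[0,:2]-c;print(uv,z,np.hypot(*d),np.degrees(np.arctan2(d[1],d[0])))
s=F["scene"]["img"][140:290,190:380];t=f["img"][120:290,280:460]
cv2.imwrite("pics/crops.png",np.hstack([cv2.resize(s,(400,400)),cv2.resize(t,(400,400))]))
E
```

```text
scene (array([ 0.57037542, -0.07607626]), np.float64(0.12330056236240418), (0.571147620677948, -0.07732266187667847, 0.1258743405342102))
top (array([ 0.56918761, -0.07702766]), np.float64(0.11946927903323916), (0.5692635178565979, -0.07791594415903091, 0.12059027701616287))
scene post [345. 225.] 253 az 75.7 r 0.146 ztop 0.107
scene post [218. 223.] 59 az -63.9 r 0.143 ztop 0.044
scene post [229. 250.] 68 az -28.0 r 0.145 ztop 0.045
scene post [313. 260.] 60 az 41.4 r 0.146 ztop 0.044
scene opening az -11.10550328779555 119 [-23.44586678 -10.10367721]
scene bar [ 0.57764025 -0.07470228] -178.32508036598216 251 [0.01409281 0.08364121]
top post [402. 145.] 53 az -29.8 r 0.142 ztop 0.043
top post [320. 154.] 52 az 42.6 r 0.142 ztop 0.044
top post [432. 177.] 46 az -65.9 r 0.143 ztop 0.043
top post [297. 191.] 74 az 78.8 r 0.141 ztop 0.106
top opening az -3.818209521491915 504 [-18.40023085  10.91957451]
top bar [ 0.56882287 -0.07669818] -177.79467439222717 399 [0.01437606 0.0822559 ]
(320, 155) 0.042 0.14005436762643797 42.77935686493932
(299, 192) 0.105 0.13684945846381333 79.63714707473738
(299, 192) 0.042 0.14017471517331892 78.32200322934855
(401, 146) 0.042 0.13926972137002594 -29.51243452375822
(431, 177) 0.042 0.14125922145856892 -65.61576626004393
```

View pics/crops.png

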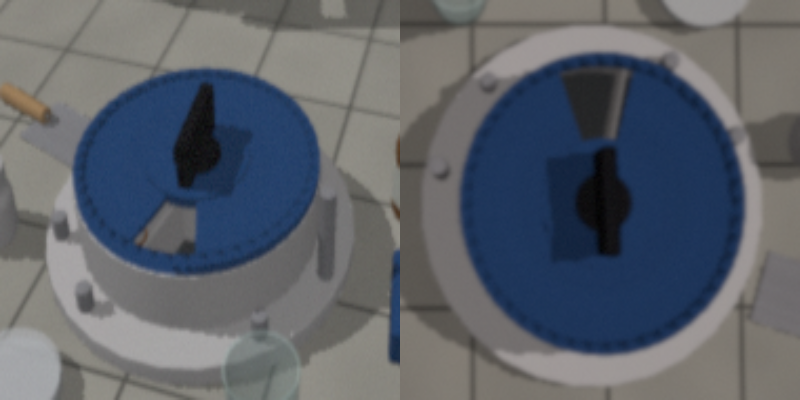

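```bash
cat >> h.py <<'E'
from scipy.spatial.transform import Rotation as Ro
def tool(s): return Ro.from_quat(s["tool_rot"],scalar_first=True)
def plan(s,p,az):
    """tool-frame shift (25mm units) to world p, and turn about tool y (5deg units) for jaw azimuth az (deg)"""
    R=tool(s);x=R.apply([1,0,0]);a=np.degrees(np.arctan2(x[1],x[0]))
    d=(np.array(p)-s["tool_pos"])/.025
    print("pos",s["tool_pos"].round(4),"jaw az %.2f"%a,"tool y",R.apply([0,1,0]).round(4),"j",s["joint_pos"].round(3),"t",s["time"],"w",s["gripper_width"].round(3))
    print("shift tool",R.inv().apply(d).round(2),"world-up yaw deg mod180:",(az-a)%180,"tilt fix",np.degrees(np.cross(R.apply([0,1,0]),[0,0,-1])).round(2))
E
python3 - <<'E'
from h import *; from plant import manip
plan(manip.state(),[.569,-.0768,.20],92)
E
```

```text
Traceback (most recent call last):
  File "h.py", line 26, in plan
    print("pos",s["tool_pos"].round(4),"jaw az %.2f"%a,"tool y",R.apply([0,1,0]).round(4),"j",s["joint_pos"].round(3),"t",s["time"],"w",s["gripper_width"].round(3))
                                                                                                                                        ^^^^^^^^^^^^^^^^^^^^^^^^
AttributeError: 'float' object has no attribute 'round'
```

```bash
sed -i 's/s\["gripper_width"\].round(3)/round(s["gripper_width"],3)/' h.py
python3 - <<'E'
from h import *; from plant import manip
plan(manip.state(),[.569,-.0768,.20],92)
E
```

```text
pos [ 0.2356 -0.5783  0.2302] jaw az -67.84 tool y [-5.0e-04  1.8e-03 -1.0e+00] j [-1.303  0.053  1.614  0.     1.476 -0.119] t 0.1 w 1.0
shift tool [-13.54   1.24  19.92] world-up yaw deg mod180: 159.83687349753185 tilt fix [-0.1  -0.03 -0.  ]
```

>>> drive_tool --motion '[[[-0.32, 0.03, 0.47], [0, 0, 0], -1], [[-0.64, 0.06, 0.95], [0, 0, 0], -1], [[-0.64, 0.06, 0.95], [0, 0, 0], -1], [[-0.64, 0.06, 0.95], [0, 0, 0], -1], [[-0.64, 0.06, 0.95], [0, 0, 0], -1], [[-0.64, 0.06, 0.95], [0, 0, 0], -1], [[-0.64, 0.06, 0.95], [0, 0, 0], -1], [[-0.64, 0.06, 0.95], [0, 0, 0], -1], [[-0.64, 0.06, 0.95], [0, 0, 0], -1], [[-0.64, 0.06, 0.95], [0, 0, 0], -1], [[-0.64, 0.06, 0.95], [0, 0, 0], -1]]'

```text
time: 1.2
tool_pos: [0.4037, -0.3271, 0.2152]
tool_rot: [0.587, -0.587, 0.395, -0.394]
contact_force: [1.3, -0.3, 0.4]
gripper_width: 1.002
```

>>> drive_tool --motion '[[[-0.64, 0.06, 0.95], [0, 0, 0], -1], [[-0.64, 0.06, 0.95], [0, 0, 0], -1], [[-0.64, 0.06, 0.95], [0, 0, 0], -1], [[-0.64, 0.06, 0.95], [0, 0, 0], -1], [[-0.64, 0.06, 0.95], [0, 0, 0], -1], [[-0.64, 0.06, 0.95], [0, 0, 0], -1], [[-0.64, 0.06, 0.95], [0, 0, 0], -1], [[-0.64, 0.06, 0.95], [0, 0, 0], -1], [[-0.64, 0.06, 0.95], [0, 0, 0], -1], [[-0.64, 0.06, 0.95], [0, 0, 0], -1], [[-0.32, 0.03, 0.47], [0, 0, 0], -1]]'

```text
time: 2.3
tool_pos: [0.5709, -0.0771, 0.1993]
tool_rot: [0.587, -0.587, 0.394, -0.394]
contact_force: [-0.5, -0.5, -0.5]
gripper_width: 1.001
```

>>> drive_tool --motion '[[[0, 0, 0], [0, 0.8, 0], -1], [[0, 0, 0], [0, 0.8, 0], -1], [[0, 0, 0], [0, 0.8, 0], -1], [[0, 0, 0], [0, 0.8, 0], -1], [[0, 0, 0], [0, 0.8, 0], -1], [[0, 0, 0], [0, 0, 0], -1]]'

```text
time: 2.9
tool_pos: [0.5702, -0.0795, 0.1996]
tool_rot: [-0.509, 0.509, -0.491, 0.49]
contact_force: [0.1, 0.7, 0.4]
gripper_width: 1.002
```

```bash
python3 - <<'E'
from h import *; from plant import manip
plan(manip.state(),[.569,-.0768,.097],92)
f=manip.grab_frame("scene"); cv2.imwrite("pics/s2.png",f["img"])
E
```

```text
pos [ 0.5702 -0.0795  0.1996] jaw az -87.84 tool y [-6.e-04 -0.e+00 -1.e+00] j [-0.268 -0.042  1.761 -0.     1.423  1.265] t 2.9 w 1.002
shift tool [-0.11  4.1  -0.04] world-up yaw deg mod180: 179.8371620790084 tilt fix [ 0.   -0.03  0.  ]
```

View pics/s2.png

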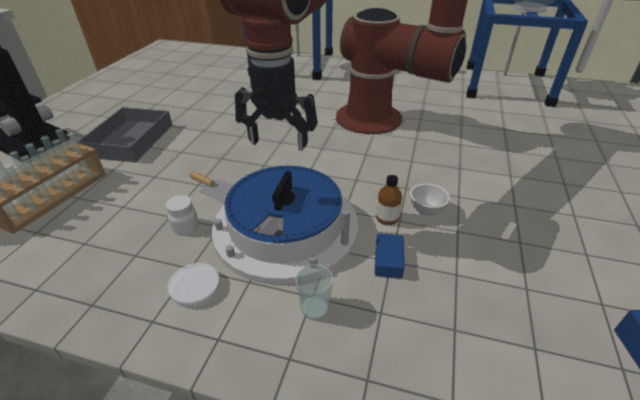

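The gripper sits above the bar (bar at about (285,190), finger tips at about (250,140) and (305,145)), with the fingers on either side of it. Next I descend and close.

>>> drive_tool --motion '[[[-0.1, 0.5, -0.04], [0, 0, 0], -1], [[0, 0.8, 0], [0, 0, 0], -1], [[0, 0.8, 0], [0, 0, 0], -1], [[0, 0.8, 0], [0, 0, 0], -1], [[0, 0.7, 0], [0, 0, 0], -1], [[0, 0.5, 0], [0, 0, 0], -1], [[0, 0, 0], [0, 0, 0], -1], [[0, 0, 0], [0, 0, 0], 1], [[0, 0, 0], [0, 0, 0], 1], [[0, 0, 0], [0, 0, 0], 1], [[0, 0, 0], [0, 0, 0], 1], [[0, 0, 0], [0, 0, 0], 1]]'

```text
time: 4.15
tool_pos: [0.57, -0.0782, 0.0982]
tool_rot: [-0.509, 0.51, -0.489, 0.491]
contact_force: [-4.2, 2.6, 2.9]
gripper_width: 0.149
```

>>> drive_tool --motion '[[[0, 0, 0], [0, 0, 0], 1], [[0, 0, 0], [0, 0, 0], 1], [[0, 0, 0], [0, 0, 0], 1], [[0, 0, 0], [0, 0, 0], 1], [[0, 0, 0], [0, 0, 0], 1]]'

```text
time: 4.65
tool_pos: [0.57, -0.0781, 0.0981]
tool_rot: [-0.509, 0.51, -0.49, 0.491]
contact_force: [-0.3, -5.8, 2.5]
gripper_width: 0.155
```

```bash
python3 - <<'E'
from h import *; from plant import manip
s=manip.state(); plan(s,[.569,-.0768,.097],92+76.5); print(s["contact_force"],s["ft_torque"])
f=manip.grab_frame("scene"); cv2.imwrite("pics/s3.png",cv2.resize(f["img"][80:300,180:400],(600,600)))
E
```

```text
pos [ 0.57   -0.0781  0.0981] jaw az -87.85 tool y [ 0.001  -0.0019 -1.    ] j [-0.265  0.054  1.843 -0.002  1.243  1.269] t 4.65 w 0.155
shift tool [-0.06  0.05 -0.04] world-up yaw deg mod180: 76.35308228412458 tilt fix [0.11 0.06 0.  ]
[-0.26300537 -5.76883194  2.52885255] [-0.61285686  0.17724904 -0.01182749]
```

View pics/s3.png

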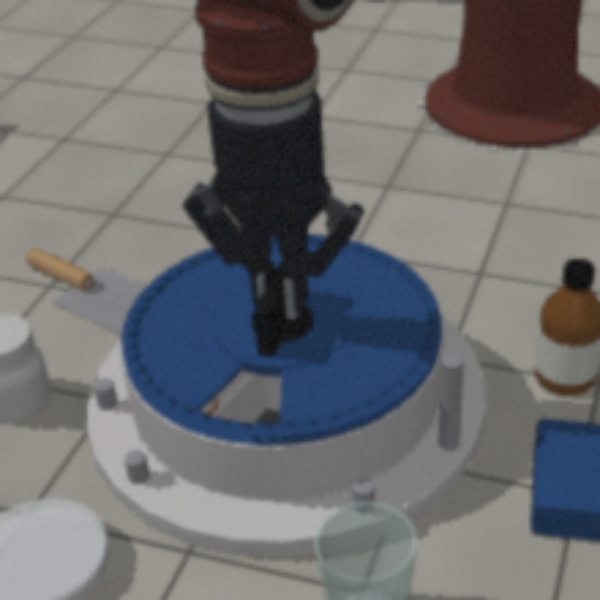

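The jaws hold the bar (opening 0.155, about 13 mm) and the contact force is low. Next I turn the cover anticlockwise by about 76°.

>>> drive_tool --motion '[[[0, 0, 0], [0, -0.4, 0], 1], [[0, 0, 0], [0, -0.7, 0], 1], [[0, 0, 0], [0, -0.7, 0], 1], [[0, 0, 0], [0, -0.7, 0], 1], [[0, 0, 0], [0, -0.7, 0], 1], [[0, 0, 0], [0, -0.7, 0], 1], [[0, 0, 0], [0, -0.7, 0], 1], [[0, 0, 0], [0, -0.4, 0], 1]]'

```text
time: 5.5
tool_pos: [0.5699, -0.0779, 0.0982]
tool_rot: [-0.603, 0.604, -0.368, 0.369]
contact_force: [-1.8, -3.9, 2.7]
gripper_width: 0.151
```

```bash
python3 - <<'E'
from h import *; from plant import manip
s=manip.state(); plan(s,[.57,-.0781,.0981],92+76.5); print(s["contact_force"],s["ft_torque"])
E
```

```text
pos [ 0.5699 -0.0779  0.0982] jaw az -62.76 tool y [ 7.0e-04 -1.3e-03 -1.0e+00] j [-2.650e-01  5.400e-02  1.843e+00 -1.000e-03  1.244e+00  8.310e-01] t 5.5 w 0.151
shift tool [ 0.01  0.   -0.  ] world-up yaw deg mod180: 51.26149449040423 tilt fix [0.07 0.04 0.  ]
[-1.837291   -3.85392353  2.6891776 ] [-0.48745838  0.25300413 -0.18547061]
```

>>> drive_tool --motion '[[[0, 0, 0], [0, -0.9, 0], 1], [[0, 0, 0], [0, -0.9, 0], 1], [[0, 0, 0], [0, -0.9, 0], 1], [[0, 0, 0], [0, -0.9, 0], 1], [[0, 0, 0], [0, -0.9, 0], 1], [[0, 0, 0], [0, -0.9, 0], 1], [[0, 0, 0], [0, -0.9, 0], 1], [[0, 0, 0], [0, -0.9, 0], 1], [[0, 0, 0], [0, -0.9, 0], 1], [[0, 0, 0], [0, -0.9, 0], 1], [[0, 0, 0], [0, -0.9, 0], 1], [[0, 0, 0], [0, -0.35, 0], 1]]'

```text
time: 6.7
tool_pos: [0.5695, -0.0776, 0.0981]
tool_rot: [-0.703, 0.704, -0.071, 0.071]
contact_force: [-2.9, -3.5, 5.8]
gripper_width: 0.155
```

>>> drive_tool --motion '[[[0, 0, 0], [0, 0, 0], 1], [[0, 0, 0], [0, 0, 0], 1], [[0, 0, 0], [0, 0, 0], 1]]'

```text
time: 7.0
tool_pos: [0.5695, -0.0776, 0.0981]
tool_rot: [-0.703, 0.704, -0.071, 0.071]
contact_force: [-3.8, -4.2, 4.2]
gripper_width: 0.151
```

```bash
python3 - <<'E'
from h import *; from plant import manip
s=manip.state(); plan(s,[.57,-.0781,.0981],92+76.5); print(s["contact_force"],s["ft_torque"])
f=manip.grab_frame("scene"); cv2.imwrite("pics/s4.png",cv2.resize(f["img"][80:300,180:400],(600,600)))
E
```

```text
pos [ 0.5695 -0.0776  0.0981] jaw az -11.57 tool y [-5.e-04 -8.e-04 -1.e+00] j [-2.640e-01  5.400e-02  1.843e+00 -1.000e-03  1.245e+00 -6.200e-02] t 7.0 w 0.151
shift tool [ 0.02  0.   -0.02] world-up yaw deg mod180: 0.06806309840180802 tilt fix [ 0.05 -0.03  0.  ]
[-3.7655208  -4.21113322  4.20454957] [-0.3909188  0.5313269  0.0752757]
```

View pics/s4.png

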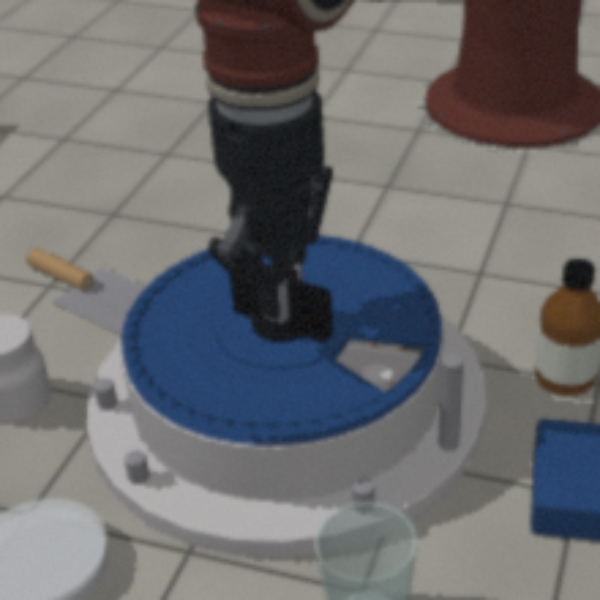

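The opening, at about (385,365) in the crop, now faces the tall post at (452,400). I'll release, lift off and move away so I can check.

>>> drive_tool --motion '[[[0, 0, 0], [0, 0, 0], -0.4], [[0, 0, 0], [0, 0, 0], -0.4], [[0, 0, 0], [0, 0, 0], -0.4], [[0, 0, 0], [0, 0, 0], -0.4], [[0, 0, 0], [0, 0, 0], -0.4], [[0, -0.4, 0], [0, 0, 0], -0.4], [[0, -0.8, 0], [0, 0, 0], -0.4], [[0, -1, 0], [0, 0, 0], -0.4], [[0, -1, 0], [0, 0, 0], -0.4], [[0, -1, 0], [0, 0, 0], -0.4], [[0, -0.8, 0], [0, 0, 0], -0.4], [[0, 0, 0], [0, 0, 0], -0.4]]'

```text
time: 8.25
tool_pos: [0.5717, -0.0776, 0.2273]
tool_rot: [-0.703, 0.704, -0.069, 0.074]
contact_force: [0.4, -0.3, -0.1]
gripper_width: 0.696
```

```bash
python3 - <<'E'
from h import *; from plant import manip
s=manip.state(); plan(s,[.42,-.3,.23],92+76.5); print(s["contact_force"])
E
```

```text
pos [ 0.5717 -0.0776  0.2273] jaw az -11.58 tool y [ 0.0078 -0.002  -1.    ] j [-0.264 -0.064  1.736  0.     1.462 -0.062] t 8.25 w 0.696
shift tool [-4.16 -0.14 -9.93] world-up yaw deg mod180: 0.0841993817893183 tilt fix [0.12 0.45 0.  ]
[ 0.37979286 -0.27546857 -0.14444649]
```

>>> drive_tool --motion '[[[-0.2, 0, -0.5], [0, 0, 0], -0.4], [[-0.4, 0, -0.95], [0, 0, 0], -0.4], [[-0.4, 0, -0.95], [0, 0, 0], -0.4], [[-0.4, 0, -0.95], [0, 0, 0], -0.4], [[-0.4, 0, -0.95], [0, 0, 0], -0.4], [[-0.4, 0, -0.95], [0, 0, 0], -0.4], [[-0.4, 0, -0.95], [0, 0, 0], -0.4], [[-0.4, 0, -0.95], [0, 0, 0], -0.4], [[-0.4, 0, -0.95], [0, 0, 0], -0.4], [[-0.4, 0, -0.95], [0, 0, 0], -0.4], [[-0.3, 0, -0.8], [0, 0, 0], -0.4], [[0, 0, 0], [0, 0, 0], -0.4]]'

```text
time: 9.45
tool_pos: [0.4173, -0.2991, 0.2202]
tool_rot: [0.704, -0.703, 0.074, -0.072]
contact_force: [0.6, 1.3, 0.1]
gripper_width: 0.7
```

```bash
python3 - <<'E'
from h import *; from plant import manip
c=np.array([.5690,-.0768])
for n in("top","scene"):
    f=manip.grab_frame(n); cv2.imwrite(f"pics/{n}5.png",f["img"])
    P=cloud(f);d=P[...,:2]-c;r=np.hypot(*d.transpose(2,0,1));a=np.degrees(np.arctan2(d[...,1],d[...,0]))
    ok=f["range_z"]>0
    m=ok&(r>.128)&(r<.158)&(P[...,2]>.06)&(P[...,2]<.12); print(n,"tall post az %.1f n %d"%(np.median(a[m]),m.sum()))
    m=ok&(r<.05)&(P[...,2]>.115)&(P[...,2]<.14)
    q=P[m][:,:2];w,V=np.linalg.eigh(np.cov(q.T)); print(" bar",q.mean(0).round(4),"az %.1f"%(np.degrees(np.arctan2(V[1,1],V[0,1]))%180))
    # opening: non-blue on the cover plane
    h=cv2.cvtColor(f["img"],cv2.COLOR_BGR2HSV); nb=cv2.inRange(h,(95,120,20),(130,255,255))==0
    v,u=np.mgrid[:400,:640]; Q=pl(f,np.c_[u.ravel(),v.ravel()],.084)[:,:2].reshape(400,640,2)-c
    R=np.hypot(*Q.transpose(2,0,1)); m=nb&(R>.062)&(R<.105); A=np.degrees(np.arctan2(Q[...,1],Q[...,0]))[m]
    print(" opening az",np.median(A).round(1),np.percentile(A,[3,97]).round(1),m.sum())
cv2.imwrite("pics/c5.png",cv2.resize(cv2.imread("pics/top5.png")[110:300,270:460],(570,570)))
E
```

```text
top tall post az 78.6 n 70
 bar [ 0.5687 -0.077 ] az 78.6
 opening az 78.4 [62.2 94.6] 601
scene tall post az 75.6 n 173
 bar [ 0.5745 -0.0752] az 78.8
 opening az 71.0 [-147.1   90.3] 407
```

View pics/c5.png

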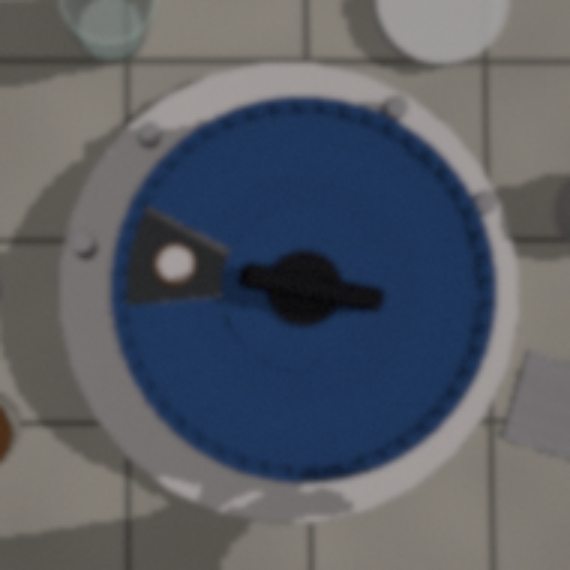

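The crop shows the opening at (177,258), centred over a sample vial and in line with the tall post at (84,243). The bar lies along the same line and the arm is clear, so I'm handing in.

```bash
python3 -c "
from plant import manip
print(manip.job_done())"
```

```text
the job is handed in; nothing more can be done
None
```

The cover's opening now points at the tall post, and I've handed the job in. I gripped the bar from above, turned the cover about 76° anticlockwise, let go and moved the arm clear. The tall post was the one 72° to the anticlockwise side.

- **Top camera, after release:** the tall post is at 78.6°, the bar at 78.6° and the opening at 78.4°, so they agree to within about 0.2° (10° allowed). A sample vial is visible in the opening.
- **Scene camera, which partly disagreed:** the bar read 78.8°, but the post read 75.6° because this camera sees only its near side. The opening read 71°, but other non-blue pixels got into that measurement, so I disregarded it.
- **Limits:** about 9.6 s of the 32 s was used. Wrist forces between moves stayed below about 8 N. After the release the arm was about 0.27 m from the turning axis and touching nothing.
- **Not measured:** I took no direct reading of the cover's speed after letting go.

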